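Load a board carrier into the sloping assembly jig

TASK

Slide the board carrier from the loading shelf up the sloping jig until it sits square against both rubber pads of the top stop, then fold the keeper down flat behind it. Keep the carrier down on the slide and ease it home by feel, wherever the stop has been set: the parts on the board are not soldered yet, so do not bump the stop or lean on it. Fold the keeper with a light touch, and leave the other things on the bench where they are.

Things in the scene. Friction and masses are not known exactly. Their poses are not given: they have to be found in the camera images.
- carrier_center (a point): centre, half-way up, of the loose board carrier: flat dark grey frame round a brown circuit board, 90 mm long (its x, the way it slides), 120 wide (y), 18 thick (z), 0.25 to 0.5 kg; board parts stand up to 10 mm above the frame. It starts a little askew on the level loading shelf, the jig's near part, 130 mm long, 180 wide, top 12 mm above the table.
- slide_foot (a point): middle of the crease between shelf and slide, on the surface, 12 mm above the table. Axes: x up the 10 degree slope, y left across it, z square to it. Fixed aluminium slide, 155 mm long, 170 wide. On it a steel guide frame: rails 9 mm high, 12 wide, 124 mm apart (2 mm play each side of the carrier), flaring to 148 mm over their lower 40 mm, which end near the crease, and the top stop.
- stop_setting (a point): point on the slide, 125 mm up from slide_foot, 9 mm above the surface, same axes: middle of the guide frame's setting. The whole frame (rails, stop, keeper) is bolted in slots up to 10 mm higher or lower, differently each time and not measured: its stop face (stop_face) must be found by feel. Stop: steel bar 22 mm high, two firm rubber pads 30 mm wide, 42 mm left and right; it does not give.
- keeper (a joint): angle of the keeper, a steel bar 12 mm wide (along the slope), 8 thick, 46 long, hinged on the left rail about an axis along the slope: 0 = flat across the slide, 1.57 = square to it, 2.25 = fully back. Starts leaning outward, at 1.7 to 2.15. A stiff hinge (0.03 N m): stays where left. Folds flat only if the carrier is home (2 mm to spare), else lands on it.
- keeper_setting (a point): point 27 mm up from slide_foot, 72 mm left, 15 mm above the slide; same axes: where the middle of the keeper's hinge is when the frame is at its middle setting. The real hinge goes with the frame: always 98 mm down the slope from the stop face, 8 mm behind the rear face of a carrier that is home. The bar swings inward (-y) and down. Flat: its rounded end (10 mm thick) is 41 mm inward of the hinge.
- battery: bystander: 9 V block battery, 27 x 18 x 44 mm, standing to the right of the jig; origin under its centre
- screwdriver: bystander: screwdriver 170 mm long, lying to the right of the jig; origin under its middle
- spool: bystander: small solder spool, 54 mm across, 41 mm high, beyond the jig on the left; origin under its centre
- meter: bystander: blue multimeter 125 x 70 x 26 mm, on the left; origin under its centre
- breadboard: bystander: white breadboard 83 x 55 x 10 mm, left of the loading shelf; origin under its centre
- wood_block: bystander: wooden block 100 x 70 x 30 mm with a copper plate, right; origin under its centre
Things that resemble listed ones, but are neither listed nor needed, are in the scene too. What is shaped like the part that bears carrier_center but pink, red or white is not meant.

How it is judged:
By the outcome, as a careful person would: the job done as asked, in the order asked, and still so for the second after the job is handed in, with the robot touching nothing.
It also fails if it takes over 48 s, if anything falls off the work surface, if the arm or the gripper's body presses on something with over 40 N, if the wrist force passes 120 N, or if a joint passes its speed limit or range.

ROBOT

A 7-joint arm with a two-finger parallel gripper is mounted at the origin on the work surface. World frame = base frame: x ahead of the robot, y to its left, z up, the work surface at z = 0. Lengths are in m, angles in rad, forces in N, time in s.
With the tool pointing down it reaches from about 0.425 to 0.95 m from the base axis. Payload 4.7 kg.
Tool frame: the origin (TCP) lies on the centre line of the jaws, within the pads' length; the fingertips stand 14 mm ahead of it and the grasp point (between the pads) lies 5 mm behind it; z points along the fingers, y is the line along which they close (so a half turn about z gives the same grasp; the last joint's range is limited). The gripper opens to 85 mm and grips with 20 to 120 N. Pads are 22 mm wide; open, the fingers measure 114 mm over their backs; the gripper's body (76 mm by 85 mm) begins 54 mm behind the grasp point. The pads swing forward as they close: fully open they stand 13 mm farther back than shut.
Start: joints at [1.169, 0.469, -0.049, 1.532, 0.024, 1.141, -0.082], TCP at [0.246, -0.629, 0.245] pointing down, gripper open.
Joint ranges: [-2.59, 2.59], [-0.33, 1.99], [-1.39, 1.29], [0.1, 2.45], [-1.04, 4.18], [0.21, 1.99], [-2.66, 2.66]. Speed limits (rad/s): [2.57, 2.57, 3.14, 3.14, 3.14, 3.14, 3.14].

INTERFACE

Orientations are given as a 3x3 rotation matrix whose columns are the frame's x, y, z axes.
In Python, from rig import readout, eyes, ticket, nets gives the robot as it stands.
- The arm moves only by the tool drive_tool, never from a script. Its argument "commands" is one flat list of numbers, 4 for each row, row after row: the shift along the tool's x, y, z in m, then the turn about the tool's z in rad. In form: [x, y, z, spin, x, y, z, spin, ...]. A call has 1 to 8 rows; each row is the pose to reach, as a shift and turn from the pose commanded when the call began, along the tool's axes at that moment; what a row does not reach only later rows make up. A row lasts 1/8 s, in which the tool goes at most 62.5 mm and 10.7 degrees, less where a joint would pass 70% of its speed; a pose out of reach is approached as far as the arm can. A call with a gripper value outside its range is refused whole. "hand" is the closure in counts, from 0 (fully open) to 255 (shut), set as the call begins (left out, the last holds). The fingers move at their own pace and stop on an object; "force" is the grip in N (left out, the last holds). Time passes only in rows, so rows that repeat a pose let the fingers close. It gives the time, the measured TCP pose, the force, the opening and the grip force at its end, in the units of the state.
- readout.get_state(): the state, without advancing time (a new reading comes with each control period).
- eyes.camera(name): name is "scene" or "top"; returns a dict with "color" (420x560x3 uint8, red, green, blue), "range_z" (420x560 float32, m along the optical axis (not along the pixel's ray), 0 where there is no reading), "mtx" (3x3 intrinsics, pixels), "k1" (the pictures are not rectified: a ray, as slopes to the right and down, at radius r is drawn at 1 + k1 r^2 times it, then the intrinsics apply), "xyz" and "rotation" of the camera in the world. Camera axes: x right, y up, looking along -z (the intrinsics and any distortion apply to the point x, -y, -z); pixel columns grow to the right and rows downward; lengths in m; the calibration is good to about 2 mm. A picture is of the moment at which its call begins.
- ticket.job_done(): hands the job in; it is judged then, once.
Trained networks look in the newest picture that a camera, given by its name, has taken for a name from the list of things; names that differ only in an ending like _2 or _b are one class to them, and where a whole thing is asked for, a point or a joint stands for the part that bears it (a point fixed in the world has none). Each returns a list of dicts, best first, with "confidence" (0 to 1); they miss things now and then, are a little off and sometimes report something else, mostly with a low value. They report only what shows in the picture. A call takes as long as a camera call. They do not tell look-alikes from the thing itself.
- nets.silhouettes(camera, name): "mask" (420x560 bool, what is visible of it).
- nets.tip_of(camera, name): "xyz" ([x, y, z] in m, in world coordinates, good to about 4 mm: a listed point, or the origin of a listed thing).
The state is a dict: "t": time; "joint_pos": joint angles; "dq": joint speeds; "tau": joint torques, N m; "tcp_pos": TCP position; "ee_rot": TCP orientation; "force": force on the tool from outside, world axes, zero at the start; "torque": the same for the moment, N m; "grip_width": finger opening in m; "finger_force": force on a finger pad.
Only numpy, scipy, OpenCV 4.12 (cv2) and the standard library are available. Lean on these libraries where they do the work, as an engineer would, in place of code of your own. Each camera call takes 0.05 s, during which the arm holds its last target. There are 200 camera calls.

## Working session

There is one attempt and no reset: what is moved stays moved. The work goes in short steps, Python scripts to look and compute and a tool call to move; the robot and the scene stay as the last step left them, time stands still between calls to the robot, and variables do not carry over. Pictures are saved under pics/ and viewed, at most 10 in all, crops included, and the job is handed in when it is done.

Besides the shell and the picture viewer there is one more tool, called by a JSON object that holds its "method" and its "body". drive_tool: Moves the arm, as the interface text tells. Its arguments: {"type":"object","properties":{"commands":{"type":"array","items":{"type":"number"}},"hand":{"type":"number"},"force":{"type":"number"}},"required":["commands"]}

```bash
mkdir -p pics; ls; cat > h.py <<'E'
import numpy as np, cv2
from rig import readout, eyes, ticket, nets
def px2w(c,u,v,d=None):
    K=c["mtx"]; x=(u-K[0][2])/K[0][0]; y=(v-K[1][2])/K[1][1]
    r=np.hypot(x,y); s=r
    for _ in range(20): s=r/(1+c["k1"]*s*s)
    f=s/r if r>0 else 1
    z=c["range_z"][int(v),int(u)] if d is None else d
    p=np.array([x*f*z,-y*f*z,-z]); return np.array(c["xyz"])+np.array(c["rotation"])@p
def save(c,n): cv2.imwrite("pics/"+n,c["color"][:,:,::-1])
E
python3 - <<'E'
from h import *
np.set_printoptions(precision=4,suppress=True)
s=readout.get_state(); print({k:np.round(v,4) for k,v in s.items()})
ims=[]
for n in("scene","top"):
    c=eyes.camera(n); save(c,n+"0.png"); print(n,c["xyz"],c["rotation"],c["mtx"],c["k1"])
    for t in("carrier_center","slide_foot","stop_setting","keeper_setting","keeper","battery","breadboard","meter","wood_block","screwdriver","spool"):
        try: print(t,[(np.round(d["xyz"],4),round(d["confidence"],2)) for d in nets.tip_of(n,t)[:3]])
        except Exception as e: print(t,e)
E
```

```text
pics
{'t': np.float64(0.0), 'joint_pos': array([ 1.1691,  0.4694, -0.0486,  1.5337,  0.0241,  1.141 , -0.0823]), 'dq': array([-0.0012,  0.0016, -0.0011,  0.0013,  0.0004, -0.0003, -0.0022]), 'tau': array([ -0.0005, -51.0299,  -0.0469, -23.7714,   0.0106,   0.0076,
         0.    ]), 'tcp_pos': array([ 0.2457, -0.6281,  0.2443]), 'ee_rot': array([[ 0.9313,  0.3642, -0.0008],
       [ 0.3642, -0.9313,  0.0018],
       [-0.0001, -0.002 , -1.    ]]), 'force': array([-0.1465,  0.1331, -0.363 ]), 'torque': array([0.01  , 0.0104, 0.0667]), 'finger_force': np.float64(0.0), 'grip_width': np.float64(0.0853)}
scene [1.0379 0.29   1.0418] [[-0.5101 -0.7348  0.4471]
 [ 0.86   -0.4447  0.2504]
 [ 0.0148  0.5122  0.8587]] [[440.3374   0.     278.7175]
 [  0.     440.3374 209.9391]
 [  0.       0.       1.    ]] -0.07615772740043272
carrier_center [(array([0.5262, 0.1095, 0.0247]), 0.91), (array([ 0.5469, -0.2401,  0.004 ]), 0.76), (array([ 0.3449, -0.0736,  0.0092]), 0.7)]
slide_foot [(array([0.5881, 0.126 , 0.0125]), 0.72), (array([0.7091, 0.1471, 0.0427]), 0.31)]
stop_setting [(array([0.7063, 0.1
[... 1066 characters left out ...]
4]), 0.24), (array([0.5971, 0.2044, 0.031 ]), 0.16)]
stop_setting [(array([0.7089, 0.1458, 0.0457]), 0.88), (array([ 0.4914,  0.2971, -0.0025]), 0.63)]
keeper_setting [(array([0.5953, 0.2036, 0.0317]), 0.62)]
keeper it knows: battery, breadboard, carrier_center, keeper_setting, meter, screwdriver, slide_foot, spool, stop_setting, wood_block
battery [(array([ 0.6496, -0.0248,  0.0022]), 0.6)]
breadboard [(array([0.4897, 0.3001, 0.0006]), 0.93), (array([0.5964, 0.2001, 0.0286]), 0.31)]
meter [(array([ 0.5419,  0.46  , -0.0002]), 0.96)]
wood_block [(array([ 0.5335, -0.4798,  0.0007]), 0.85)]
screwdriver [(array([ 0.5913, -0.0916, -0.0014]), 0.83)]
spool [(array([0.6949, 0.3213, 0.0029]), 0.75)]
```

View pics/scene0.png

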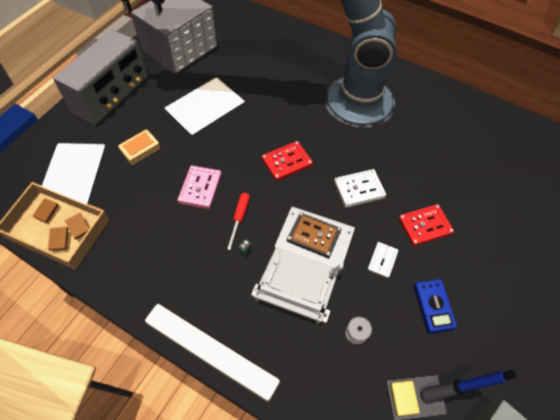

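View pics/top0.png

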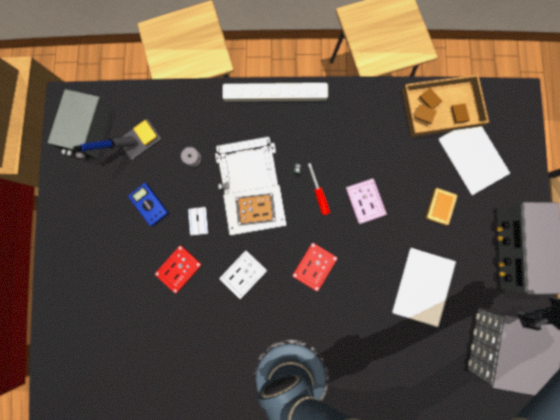

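The scene view shows the jig at about (305,265), with the brown-board carrier on its shelf at (315,233). In the top view the carrier is at (256,208). The look-alikes in the scene view are red (287,160), white (360,187), red (427,223) and pink (200,186). Only the grey-framed brown board on the shelf fits the description. I'll confirm it in an enlarged crop and measure.

```bash
python3 - <<'E'
from h import *
np.set_printoptions(precision=4,suppress=True)
C={n:eyes.camera(n) for n in("scene","top")}
a=cv2.resize(C["scene"]["color"][195:330,235:370],(400,400),interpolation=cv2.INTER_CUBIC)
b=cv2.resize(C["top"]["color"][130:240,200:310],(400,400),interpolation=cv2.INTER_CUBIC)
cv2.imwrite("pics/crop1.png",np.hstack([a,b])[:,:,::-1])
for n,c in C.items():
    us=[(u,v) for v in range(420) for u in range(560) if c["range_z"][v,u]>0]
    # jig points
    P=[];col=[]
    box=(235,370,195,330) if n=="scene" else (200,310,130,240)
    for u,v in us:
        if box[0]<u<box[1] and box[2]<v<box[3]:
            P.append(px2w(c,u,v));col.append((u,v,*c["color"][v,u]))
    P=np.array(P);col=np.array(col)
    np.save(n+"_P.npy",P);np.save(n+"_c.npy",col)
    m=P[:,2]>.007
    Q=P[m]; r=cv2.minAreaRect(Q[:,:2].astype(np.float32)*1000); print(n,"jig rect",r)
    for t in("carrier_center",):
      for d in nets.silhouettes(n,t):
        k=d["mask"]; vv,uu=np.nonzero(k)
        W=np.array([px2w(c,u,v) for u,v in zip(uu,vv)])
        print(t,round(d["confidence"],2),uu.mean(),vv.mean(),k.sum(),W.mean(0),"z pct",np.percentile(W[:,2],[5,25,50,75,95]))
        zt=np.median(W[:,2])
        W=np.array([px2w(c,u,v,) for u,v in zip(uu,vv)])
        print(cv2.minAreaRect(W[:,:2].astype(np.float32)*1000))
    # noise
    t=P[(P[:,2]<.006)]; print("table z",t[:,2].mean(),t[:,2].std())
E
```

```text
scene jig rect ((585.2014770507812, 100.08741760253906), (387.9698181152344, 362.51788330078125), 24.79151725769043)
carrier_center 0.95 359.5187849720224 187.87529976019184 1251 [0.3245 0.1488 0.0173] z pct [0.0073 0.014  0.016  0.0181 0.0216]
((636.1678466796875, 243.95687866210938), (795.43994140625, 145.66236877441406), 16.922840118408203)
carrier_center 0.84 425.00142653352356 224.63409415121257 1402 [0.3419 0.3519 0.0207] z pct [0.0094 0.0147 0.0164 0.0182 0.0223]
((645.4266357421875, 295.3397216796875), (131.8008270263672, 773.8047485351562), 79.56130981445312)
carrier_center 0.73 286.17722681359044 160.84022038567494 1089 [ 0.351  -0.0745  0.019 ] z pct [0.0088 0.0142 0.0165 0.0184 0.0225]
((647.5501708984375, 118.96665954589844), (841.241943359375, 137.01876831054688), 32.919654846191406)
carrier_center 0.68 200.13424437299037 187.04180064308682 1244 [ 0.5543 -0.2343  0.0187] z pct [0.0045 0.0139 0.0159 0.0182 0.0215]
((785.5968017578125, -23.513336181640625), (795.0331420898438, 125.56465911865234), 42.20750427246094)
carrier_center 0.66 313.43161856963616 234.5169385194479
[... 1086 characters left out ...]
35261707989 1089 [0.5248 0.1084 0.0308] z pct [0.0226 0.0255 0.0273 0.0291 0.033 ]
((474.93292236328125, 90.02957153320312), (220.12991333007812, 132.69236755371094), 21.542724609375)
carrier_center 0.74 314.95188679245285 266.31320754716984 1060 [ 0.3453 -0.0766  0.0249] z pct [0.0109 0.0136 0.0153 0.0173 0.0213]
((354.63134765625, -60.773841857910156), (126.89918518066406, 116.87427520751953), 59.27293395996094)
carrier_center 0.59 178.04521739130433 268.7834782608696 1150 [0.3365 0.3513 0.0202] z pct [0.0088 0.013  0.015  0.017  0.0211]
((384.9430236816406, 216.8942413330078), (133.81732177734375, 438.65130615234375), 19.958805084228516)
table z -0.0010824081089038044 0.002580771405939705
```

View pics/crop1.png

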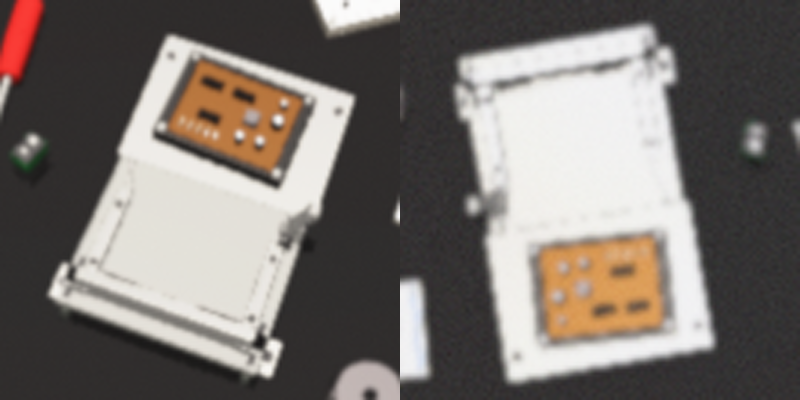

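The crop confirms it: grey frame, brown board, sitting on the shelf. The keeper leans outward on the jig's left rail. Next I'll fit the jig axis, the carrier pose and a rough stop location.

```bash
cat >> h.py <<'E'
def ray(c,u,v):
    p=px2w(c,u,v,1.0); o=np.array(c["xyz"]); return o,p-o
def onz(c,u,v,z):
    o,d=ray(c,u,v); return o+d*(z-o[2])/d[2]
E
python3 - <<'E'
from h import *
np.set_printoptions(precision=4,suppress=True)
foot=np.array([.588,.125]);yaw=np.radians(10.4)
R=np.array([[np.cos(yaw),-np.sin(yaw)],[np.sin(yaw),np.cos(yaw)]])
for n in("scene","top"):
    c=eyes.camera(n); im=c["color"].astype(int)
    col=np.load(n+"_c.npy"); uv=col[:,:2]
    rgb=np.array([im[v,u] for u,v in uv]); bright=rgb.mean(1)
    # shelf lateral edges: white pixels projected to z=.012
    W=np.array([onz(c,u,v,.012)[:2] for u,v in uv]); L=(W-foot)@R
    m=(rgb.min(1)>130); S=[]
    for s in np.arange(-.12,-.005,.008):
        k=m&(abs(L[:,0]-s)<.004)&(abs(L[:,1])<.105)
        if k.sum()>3: S.append((s,L[k,1].min(),L[k,1].max()))
    S=np.array(S); f1=np.polyfit(S[:,0],S[:,1],1); f2=np.polyfit(S[:,0],S[:,2],1)
    print(n,"edge right slope/off",f1,"left",f2)
    # near end of the shelf
    k=[L[m&(abs(L[:,1]-y)<.004)&(abs(L[:,0]+.13)<.02),0].min() for y in np.arange(-.07,.08,.02)]
    print("near edge s",np.array(k), np.polyfit(np.arange(-.07,.08,.02),k,1))
    # carrier: dark/brown pixels inside jig at z=.03
    W3=np.array([onz(c,u,v,.030)[:2] for u,v in uv]); L3=(W3-foot)@R
    car=(rgb.min(1)<125)&(abs(L3[:,1])<.075)&(L3[:,0]>-.125)&(L3[:,0]<.0)
    msk=np.zeros((420,560),np.uint8); msk[uv[car,1],uv[car,0]]=1
    nn,lab,st,_=cv2.connectedComponentsWithStats(msk); b=1+st[1:,4].argmax()
    vv,uu=np.nonzero(lab==b); Q=np.array([onz(c,u,v,.030)[:2] for u,v in zip(uu,vv)]); Q=(Q-foot)@R
    print("carrier in jig frame",cv2.minAreaRect((Q*1000).astype(np.float32)),Q.mean(0)*1000)
    # profile up the slope: depth points -> jig coords
    P=np.array([px2w(c,u,v) for u,v in uv]); l=(P[:,:2]-foot)@R; z=P[:,2]-.012
    a=np.radians(10); s=l[:,0]*np.cos(a)+z*np.sin(a); h=-l[:,0]*np.sin(a)+z*np.cos(a)
    print("s: median h, brightness |y|<.05")
    for q in np.arange(-.01,.165,.005):
        k=(abs(s-q)<.0025)&(abs(l[:,1])<.05); 
        if k.sum(): print(round(q*1000),round(np.median(h[k])*1000,1),round(np.median(bright[k])),end=' | ')
    print()
    k=(l[:,1]>.062)&(l[:,1]<.12)&(s>-.01)&(s<.07)&(h>.015)&(h<.08); print("keeper pts s,y,h\n",(np.c_[s,l[:,1],h][k]*1000).round()[:45].tolist())
E
```

```text
scene edge right slope/off [-0.0103 -0.0908] left [0.0075 0.0904]
near edge s [-0.1328 -0.1325 -0.1323 -0.1321 -0.1318 -0.1316 -0.1314 -0.1311] [ 0.0118 -0.1319]
carrier in jig frame ((-61.53648376464844, -3.2133140563964844), (118.08919525146484, 94.79044342041016), 85.93517303466797) [-60.577   -3.5488]
s: median h, brightness |y|<.05
-10 1.5 236 | -5 1.2 235 | 0 1.0 224 | 5 1.0 222 | 10 0.6 223 | 15 0.2 223 | 20 0.2 223 | 25 0.1 223 | 30 0.1 223 | 35 0.8 223 | 40 0.0 223 | 45 0.3 223 | 50 0.2 223 | 55 0.1 223 | 60 0.3 223 | 65 0.3 223 | 70 0.3 223 | 75 0.4 223 | 80 0.3 223 | 85 -0.2 223 | 90 -0.3 223 | 95 -0.2 223 | 100 0.2 223 | 105 0.3 223 | 110 0.3 223 | 115 0.9 219 | 120 15.0 186 | 125 17.3 182 | 130 22.2 225 | 135 21.7 230 | 140 6.0 135 | 145 -3.8 215 | 150 -7.1 98 | 155 -38.3 46 | 160 -41.1 46 | 
keeper pts s,y,h
 [[23.0, 83.0, 58.0], [23.0, 86.0, 60.0], [21.0, 80.0, 50.0], [23.0, 82.0, 53.0], [27.0, 84.0, 60.0], [24.0, 86.0, 57.0], [24.0, 89.0, 59.0], [20.0, 91.0, 54.0], [22.0, 78.0, 45.0], [26.0, 80.0, 52.0], [28.0, 83.0, 56.0], [28.0, 85.0, 58.0], [28.0, 87.0, 60.0], [27.
[... 1695 characters left out ...]
 [34.0, 88.0, 59.0], [34.0, 85.0, 55.0], [33.0, 82.0, 53.0], [33.0, 80.0, 47.0], [32.0, 78.0, 43.0], [32.0, 76.0, 38.0], [31.0, 73.0, 31.0], [31.0, 72.0, 23.0], [30.0, 69.0, 19.0], [30.0, 66.0, 22.0], [31.0, 89.0, 56.0], [31.0, 86.0, 51.0], [30.0, 83.0, 51.0], [30.0, 81.0, 49.0], [29.0, 79.0, 42.0], [29.0, 76.0, 38.0], [28.0, 74.0, 32.0], [28.0, 72.0, 27.0], [27.0, 70.0, 17.0], [27.0, 67.0, 16.0], [28.0, 89.0, 55.0], [28.0, 86.0, 54.0], [27.0, 84.0, 51.0], [27.0, 81.0, 49.0], [26.0, 80.0, 39.0], [26.0, 77.0, 40.0], [25.0, 75.0, 32.0], [25.0, 72.0, 30.0], [24.0, 70.0, 20.0], [24.0, 67.0, 20.0], [25.0, 90.0, 55.0], [25.0, 87.0, 55.0], [24.0, 82.0, 49.0], [22.0, 73.0, 24.0], [21.0, 71.0, 19.0]]
```

```bash
cat >> h.py <<'E'
FOOT=np.array([.588,.125]);YAW=np.radians(9.8)
def w(s,y): # horizontal jig coords (m) -> world xy
    c,k=np.cos(YAW),np.sin(YAW); return FOOT+np.array([c*s-k*y,k*s+c*y])
def plan(*rows): # rows (s,y,z) jig horizontal coords, mm
    st=readout.get_state(); Rt=np.array(st["ee_rot"]); p=np.array(st["tcp_pos"])
    d=p[:2]-FOOT; c,k=np.cos(YAW),np.sin(YAW)
    print("t",st["t"],"now s,y,z",np.round([1e3*(c*d[0]+k*d[1]),1e3*(-k*d[0]+c*d[1]),1e3*p[2]],1),"F jig",np.round([c*st["force"][0]+k*st["force"][1],-k*st["force"][0]+c*st["force"][1],st["force"][2]],2),"grip",st["grip_width"])
    yt=np.arctan2(Rt[1,0],Rt[0,0]); sp=yt-YAW
    for s,y,z in rows:
        g=np.r_[w(s/1e3,y/1e3),z/1e3]; print((s,y,z),"->",np.round(Rt.T@(g-p),4),"spin",round(sp,4))
E
python3 - <<'E'
from h import *
st=readout.get_state(); R=np.array(st["ee_rot"]); p=np.array(st["tcp_pos"])
print(np.round(R.T@(np.array([.5,-.2,.2])-p),4)); plan((-145,-4,100))
E
```

```text
[ 0.3928 -0.3066  0.0453]
t 1.4 now s,y,z [-465.4 -684.4  245.3] F jig [ 0.8   0.05 -0.2 ] grip 0.08538137160165564
(-145, -4, 100) -> [ 0.4502 -0.6024  0.1453] spin 0.2018
```

{"method": "drive_tool", "body": {"commands": [0.393, -0.307, 0.045, 0.2, 0.393, -0.307, 0.045, 0.2, 0.393, -0.307, 0.045, 0.2, 0.393, -0.307, 0.045, 0.2, 0.393, -0.307, 0.045, 0.2, 0.393, -0.307, 0.045, 0.2, 0.45, -0.602, 0.1, 0.2, 0.45, -0.602, 0.145, 0.2], "hand": 210, "force": 20}}

```text
t: 2.4
tcp_pos: [0.44, -0.1837, 0.1841]
ee_rot: [[0.985, 0.172, 0.002], [0.172, -0.985, -0.001], [0.002, 0.001, -1.0]]
force: [1.9, 1.2, -0.5]
grip_width: 0.0149
finger_force: 0.0
```

```bash
python3 -c "
from h import *
plan((-148,-4,100),(-148,-4,33),(-140,-4,33))"
```

```text
t 2.4 now s,y,z [-198.4 -279.1  184.1] F jig [ 2.1   0.88 -0.55] grip 0.014893624716562769
(-148, -4, 100) -> [ 0.0508 -0.275   0.0839] spin 0.0023
(-148, -4, 33) -> [ 0.0507 -0.2751  0.1509] spin 0.0023
(-140, -4, 33) -> [ 0.0587 -0.2751  0.1509] spin 0.0023
```

{"method": "drive_tool", "body": {"commands": [0.05, -0.275, 0.08, 0.0, 0.05, -0.275, 0.08, 0.0, 0.05, -0.275, 0.08, 0.0, 0.05, -0.275, 0.08, 0.0, 0.05, -0.275, 0.08, 0.0, 0.05, -0.275, 0.08, 0.0]}}

```text
t: 3.15
tcp_pos: [0.4407, 0.0972, 0.1034]
ee_rot: [[0.984, 0.179, -0.001], [0.179, -0.984, 0.001], [-0.0, -0.001, -1.0]]
force: [-0.3, -0.2, -0.4]
grip_width: 0.0149
finger_force: 0.0
```

```bash
python3 - <<'E'
from h import *
c=eyes.camera("scene"); b=eyes.camera("top")
a=cv2.resize(c["color"][150:330,235:415],(400,400),interpolation=cv2.INTER_CUBIC)
b=cv2.resize(b["color"][120:260,190:330],(400,400),interpolation=cv2.INTER_CUBIC)
cv2.imwrite("pics/p4.png",np.hstack([a,b])[:,:,::-1])
plan((-148,-4,100),(-148,-4,33),(-135,-4,33))
E
```

```text
t 3.25 now s,y,z [-150.    -6.   103.8] F jig [ 0.24 -0.28  0.8 ] grip 0.014814871953277091
(-148, -4, 100) -> [ 0.002  -0.002   0.0038] spin 0.0022
(-148, -4, 33) -> [ 0.0021 -0.0021  0.0708] spin 0.0022
(-135, -4, 33) -> [ 0.0151 -0.002   0.0708] spin 0.0022
```

View pics/p4.png

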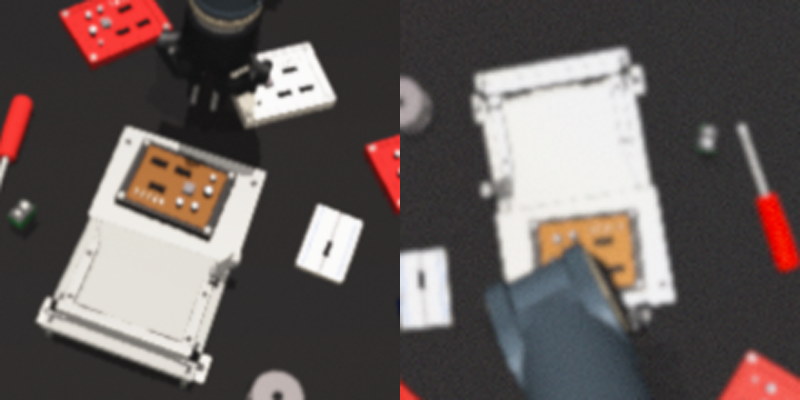

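The scene view (left half) shows the fingers behind the shelf at about (210,105), with the carrier still on the shelf at (180,185). Lowering behind it, then starting the push.

{"method": "drive_tool", "body": {"commands": [0.002, -0.002, 0.04, 0.002, 0.002, -0.002, 0.071, 0.002, 0.002, -0.002, 0.071, 0.002, 0.01, -0.002, 0.071, 0.002, 0.016, -0.002, 0.071, 0.002, 0.019, -0.002, 0.071, 0.002]}}

```text
t: 4.0
tcp_pos: [0.4609, 0.0991, 0.0338]
ee_rot: [[0.986, 0.169, 0.003], [0.169, -0.986, 0.001], [0.003, -0.0, -1.0]]
force: [0.3, 0.2, 0.3]
grip_width: 0.015
finger_force: 0.0
```

{"method": "drive_tool", "body": {"commands": [0.003, 0, 0, 0, 0.006, 0, 0, 0, 0.009, 0, 0, 0, 0.012, 0, 0, 0, 0.015, 0, 0, 0, 0.018, 0, 0, 0, 0.021, 0, 0, 0, 0.024, 0, 0, 0]}}

```text
t: 5.0
tcp_pos: [0.4833, 0.1031, 0.0326]
ee_rot: [[0.985, 0.17, -0.0], [0.17, -0.985, -0.0], [-0.0, 0.0, -1.0]]
force: [-0.8, -1.2, -0.5]
grip_width: 0.0149
finger_force: 0.6
```

```bash
cat > look.py <<'E'
from h import *
import sys
n="scene"; c=eyes.camera(n)
np.set_printoptions(precision=1,suppress=True)
im=c["color"].astype(int); R=np.array([[np.cos(YAW),-np.sin(YAW)],[np.sin(YAW),np.cos(YAW)]])
hsv=cv2.cvtColor(c["color"],cv2.COLOR_RGB2HSV)
br=((hsv[...,0]>5)&(hsv[...,0]<20)&(hsv[...,1]>110)&(hsv[...,2]>80)).astype(np.uint8)
br[:,:235]=0;br[:,380:]=0;br[:190]=0;br[330:]=0
br=cv2.morphologyEx(br,cv2.MORPH_CLOSE,np.ones((7,7)))
vv,uu=np.nonzero(br); z=float(sys.argv[1])/1e3
Q=np.array([(onz(c,u,v,z)[:2]-FOOT)@R for u,v in zip(uu,vv)])*1e3
print("board rect (jig s,y mm)",cv2.minAreaRect(Q.astype(np.float32)),Q.mean(0))
a=cv2.resize(c["color"][170:330,235:395],(600,600),interpolation=cv2.INTER_CUBIC)
if len(sys.argv)>2: cv2.imwrite("pics/"+sys.argv[2],a[:,:,::-1])
plan()
E
python3 look.py 30
```

```text
board rect (jig s,y mm) ((-51.70228958129883, -2.5787277221679688), (100.53764343261719, 78.77879333496094), 89.20098114013672) [-50.5  -2.5]
t 5.05 now s,y,z [-106.3   -3.7   32.7] F jig [-0.1 -0.4 -0.8] grip 0.015058275363263252
```

{"method": "drive_tool", "body": {"commands": [0.004, 0, 0, 0, 0.008, -0.0005, 0, 0, 0.012, -0.001, 0, 0, 0.016, -0.001, 0, 0, 0.02, -0.0015, 0, 0, 0.024, -0.002, 0, 0, 0.028, -0.002, 0, 0, 0.032, -0.0025, 0, 0]}}

```text
t: 6.05
tcp_pos: [0.5145, 0.111, 0.0327]
ee_rot: [[0.985, 0.17, 0.0], [0.17, -0.985, -0.0], [0.0, 0.0, -1.0]]
force: [-1.9, -0.7, -1.8]
grip_width: 0.0151
finger_force: 0.8
```

```bash
python3 look.py 32 p5.png
```

```text
board rect (jig s,y mm) ((-19.892845153808594, 0.3007926940917969), (101.1314697265625, 76.70377349853516), 89.68280029296875) [-18.6   0.3]
t 6.1 now s,y,z [-74.1  -1.2  32.8] F jig [-0.5  0.1 -0.6] grip 0.014881889263126587
```

View pics/p5.png

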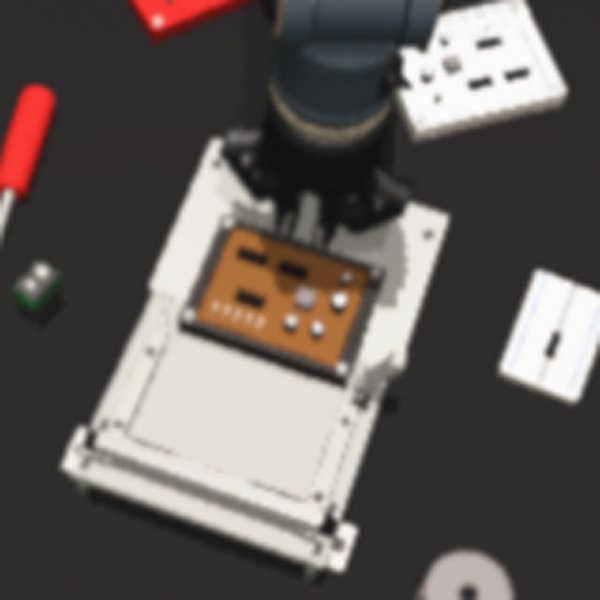

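The carrier is square and centred, with its leading edge at about (265,350) entering the flared rails. Pushing on.

{"method": "drive_tool", "body": {"commands": [0.004, 0, 0, 0, 0.008, 0, 0, 0, 0.012, 0, 0, 0, 0.016, 0, 0, 0, 0.02, 0, 0, 0, 0.024, 0, 0, 0, 0.028, 0, 0, 0, 0.032, 0, 0, 0]}}

```text
t: 7.1
tcp_pos: [0.546, 0.1164, 0.0327]
ee_rot: [[0.985, 0.17, 0.0], [0.17, -0.985, -0.0], [0.0, 0.0, -1.0]]
force: [-0.7, -0.1, 0.1]
grip_width: 0.0152
finger_force: 0.9
```

```bash
python3 look.py 38
```

```text
board rect (jig s,y mm) ((13.876907348632812, 0.5289764404296875), (100.75335693359375, 73.66496276855469), 89.20684814453125) [15.   0.5]
t 7.15 now s,y,z [-42.1  -1.3  32.8] F jig [-0.7 -0.2 -0.1] grip 0.015064852024739188
```

{"method": "drive_tool", "body": {"commands": [0.0035, 0, 0, 0, 0.007, 0, 0, 0, 0.0105, 0, 0, 0, 0.014, 0, 0, 0, 0.0175, 0, 0, 0, 0.021, 0, -0.001, 0, 0.0245, 0, -0.0015, 0, 0.028, 0, -0.002, 0]}}

```text
t: 8.15
tcp_pos: [0.5736, 0.1212, 0.0347]
ee_rot: [[0.985, 0.17, 0.0], [0.17, -0.985, -0.0], [0.0, 0.0, -1.0]]
force: [-1.5, -0.4, -0.2]
grip_width: 0.015
finger_force: 0.8
```

```bash
python3 look.py 43
```

```text
board rect (jig s,y mm) ((42.31374740600586, 0.8375358581542969), (100.92278289794922, 71.50869750976562), 89.80619049072266) [43.6  0.8]
t 8.2 now s,y,z [-14.2  -1.3  34.9] F jig [-0.9  0.2 -0.5] grip 0.014873048042739872
```

{"method": "drive_tool", "body": {"commands": [0.0025, 0, -0.0005, 0, 0.005, 0, -0.001, 0, 0.0075, 0, -0.0015, 0, 0.01, 0, -0.002, 0, 0.0125, 0, -0.002, 0, 0.0145, 0, -0.0025, 0, 0.0165, 0, -0.003, 0, 0.018, 0, -0.003, 0]}}

```text
t: 9.2
tcp_pos: [0.5912, 0.1242, 0.0378]
ee_rot: [[0.985, 0.17, -0.0], [0.17, -0.985, -0.0], [-0.0, 0.0, -1.0]]
force: [-3.1, -0.4, 2.2]
grip_width: 0.0152
finger_force: 1.4
```

```bash
python3 look.py 46 p6.png; python3 - <<'E'
from h import *
s=[readout.get_state()["force"] for _ in range(3)]; print(s)
E
```

```text
board rect (jig s,y mm) ((60.155853271484375, 0.7476577758789062), (100.40545654296875, 71.61607360839844), 89.72369384765625) [61.3  0.8]
t 9.25 now s,y,z [ 3.2 -1.3 37.8] F jig [-1.8 -0.2  1.8] grip 0.01503243646284922
[array([-1.75382094, -0.49634348,  1.82220211]), array([-1.75382094, -0.49634348,  1.82220211]), array([-1.75382094, -0.49634348,  1.82220211])]
```

View pics/p6.png

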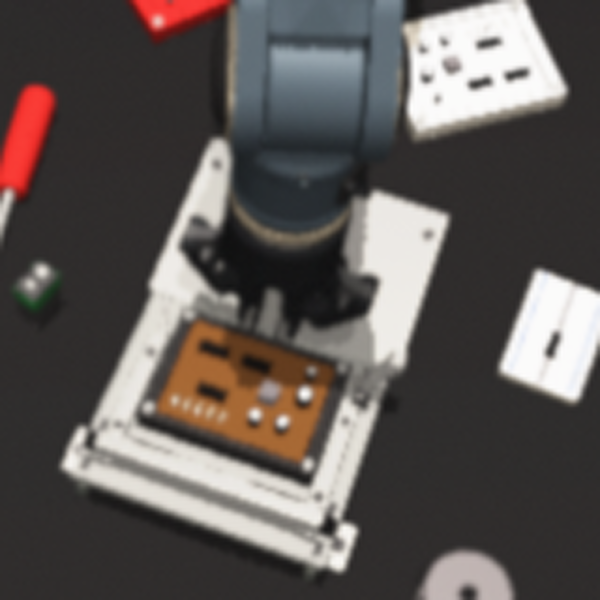

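The view shows the carrier between the straight rails, square. Its front edge at about (220,450) is still roughly 15 mm from the stop. Slowing down.

{"method": "drive_tool", "body": {"commands": [0.001, 0, 0, 0, 0.002, 0, -0.0005, 0, 0.003, 0, -0.0005, 0, 0.004, 0, -0.0005, 0, 0.005, 0, -0.001, 0, 0.006, 0, -0.001, 0, 0.007, 0, -0.001, 0, 0.008, 0, -0.0015, 0]}}

```text
t: 10.25
tcp_pos: [0.5991, 0.1256, 0.0392]
ee_rot: [[0.985, 0.17, 0.0], [0.17, -0.985, 0.0], [0.0, -0.0, -1.0]]
force: [-1.5, -0.3, -1.1]
grip_width: 0.0152
finger_force: 0.8
```

{"method": "drive_tool", "body": {"commands": [0.0007, 0, 0, 0, 0.0014, 0, 0, 0, 0.0021, 0, -0.0005, 0, 0.003, 0, -0.0005, 0]}}

```text
t: 10.75
tcp_pos: [0.602, 0.1261, 0.0397]
ee_rot: [[0.985, 0.17, 0.0], [0.17, -0.985, -0.0], [0.0, 0.0, -1.0]]
force: [-2.2, -0.4, 0.5]
grip_width: 0.0152
finger_force: 1.2
```

```bash
python3 look.py 48; python3 - <<'E'
from h import *
# where is the stop bar / how wide is the gap: profile along s at several y in scene brightness
c=eyes.camera("scene"); im=c["color"].mean(2).astype(np.float32)
K=c["mtx"]; R=np.array(c["rotation"])
a=np.radians(10)
def proj(p):
    q=R.T@(np.array(p)-np.array(c["xyz"])); x,y=q[0]/-q[2],-q[1]/-q[2]; f=1+c["k1"]*(x*x+y*y); return K[0][0]*x*f+K[0][2],K[1][1]*y*f+K[1][2]
for y in(-.042,0,.042):
    o=[]
    for s in np.arange(.09,.145,.002):
        h=0.018; l=s*np.cos(a)-h*np.sin(a); z=.012+s*np.sin(a)+h*np.cos(a)
        u,v=proj([*w(l,y),z]); o.append(int(cv2.getRectSubPix(im,(1,1),(u,v))[0,0]))
    print(y,"s 90..144 step2:",o)
E
```

```text
board rect (jig s,y mm) ((70.88546752929688, 0.8691940307617188), (100.30984497070312, 72.1288833618164), 89.44098663330078) [72.2  0.8]
t 10.8 now s,y,z [14.1 -1.3 39.8] F jig [-1.6 -1.   0.6] grip 0.01509439067573886
-0.042 s 90..144 step2: [111, 118, 125, 135, 140, 141, 127, 116, 109, 102, 93, 80, 71, 60, 47, 40, 53, 90, 153, 197, 222, 227, 226, 218, 188, 153, 128, 119]
0 s 90..144 step2: [108, 108, 108, 108, 107, 108, 108, 108, 107, 101, 92, 80, 70, 58, 45, 39, 53, 90, 154, 198, 223, 229, 227, 213, 182, 146, 125, 120]
0.042 s 90..144 step2: [108, 108, 108, 108, 108, 108, 108, 108, 108, 102, 92, 79, 68, 56, 44, 36, 52, 95, 165, 209, 227, 232, 231, 213, 181, 141, 126, 121]
```

{"method": "drive_tool", "body": {"commands": [0.0005, 0, 0, 0, 0.001, 0, 0, 0, 0.0015, 0, -0.0003, 0, 0.002, 0, -0.0003, 0]}}

```text
t: 11.35
tcp_pos: [0.6039, 0.1264, 0.04]
ee_rot: [[0.985, 0.17, 0.0], [0.17, -0.985, -0.0], [0.0, 0.0, -1.0]]
force: [-2.9, -0.6, 1.1]
grip_width: 0.0149
finger_force: 1.3
```

{"method": "drive_tool", "body": {"commands": [0.0005, 0, 0, 0, 0.001, 0, -0.0002, 0]}}

```text
t: 11.6
tcp_pos: [0.6049, 0.1266, 0.0403]
ee_rot: [[0.985, 0.17, 0.0], [0.17, -0.985, -0.0], [0.0, 0.0, -1.0]]
force: [-1.9, -1.1, 0.2]
grip_width: 0.0153
finger_force: 1.1
```

{"method": "drive_tool", "body": {"commands": [0.0005, 0, 0, 0, 0.001, 0, -0.0002, 0]}}

```text
t: 11.85
tcp_pos: [0.6059, 0.1268, 0.0404]
ee_rot: [[0.985, 0.17, 0.0], [0.17, -0.985, -0.0], [0.0, 0.0, -1.0]]
force: [-1.4, -1.0, 0.9]
grip_width: 0.0149
finger_force: 1.1
```

{"method": "drive_tool", "body": {"commands": [0.0004, 0, 0, 0, 0.0008, 0, -0.0002, 0]}}

```text
t: 12.1
tcp_pos: [0.6067, 0.1269, 0.0406]
ee_rot: [[0.985, 0.17, 0.0], [0.17, -0.985, -0.0], [0.0, 0.0, -1.0]]
force: [-1.8, -1.1, -0.6]
grip_width: 0.0149
finger_force: 1.0
```

{"method": "drive_tool", "body": {"commands": [0.0004, 0, 0, 0, 0.0008, 0, -0.0002, 0]}}

```text
t: 12.35
tcp_pos: [0.6075, 0.1271, 0.0408]
ee_rot: [[0.985, 0.17, 0.0], [0.17, -0.985, -0.0], [0.0, 0.0, -1.0]]
force: [-1.5, -0.3, -0.7]
grip_width: 0.0149
finger_force: 0.9
```

{"method": "drive_tool", "body": {"commands": [0.0004, 0, 0, 0, 0.0008, 0, -0.0002, 0]}}

```text
t: 12.6
tcp_pos: [0.6083, 0.1272, 0.041]
ee_rot: [[0.985, 0.17, 0.0], [0.17, -0.985, -0.0], [0.0, 0.0, -1.0]]
force: [-1.6, -0.9, -1.0]
grip_width: 0.0155
finger_force: 0.8
```

{"method": "drive_tool", "body": {"commands": [0.0004, 0, 0, 0, 0.0008, 0, -0.0002, 0]}}

```text
t: 12.85
tcp_pos: [0.609, 0.1273, 0.0411]
ee_rot: [[0.985, 0.17, -0.0], [0.17, -0.985, -0.0], [-0.0, 0.0, -1.0]]
force: [-1.6, -0.2, -1.4]
grip_width: 0.0151
finger_force: 1.0
```

{"method": "drive_tool", "body": {"commands": [0.0004, 0, 0, 0, 0.0008, 0, -0.0002, 0]}}

```text
t: 13.1
tcp_pos: [0.6091, 0.1274, 0.0412]
ee_rot: [[0.985, 0.17, -0.001], [0.17, -0.985, -0.0], [-0.002, 0.0, -1.0]]
force: [-3.9, 0.2, -1.3]
grip_width: 0.0151
finger_force: 1.8
```

{"method": "drive_tool", "body": {"commands": [0.0002, 0, 0, 0, 0.0003, 0, 0, 0, 0.0003, 0, 0, 0]}}

```text
t: 13.48
tcp_pos: [0.6092, 0.1274, 0.0411]
ee_rot: [[0.985, 0.17, -0.002], [0.17, -0.985, -0.001], [-0.002, 0.0, -1.0]]
force: [-4.0, -0.7, -0.3]
grip_width: 0.0154
finger_force: 2.6
```

```bash
python3 look.py 50 p7.png
```

```text
board rect (jig s,y mm) ((78.83966064453125, 1.0259857177734375), (100.43803405761719, 71.87285614013672), 88.83216857910156) [79.6  0.8]
t 13.525 now s,y,z [21.3 -1.3 41.1] F jig [-5.3  0.7  0.2] grip 0.014816646223417997
```

View pics/p7.png

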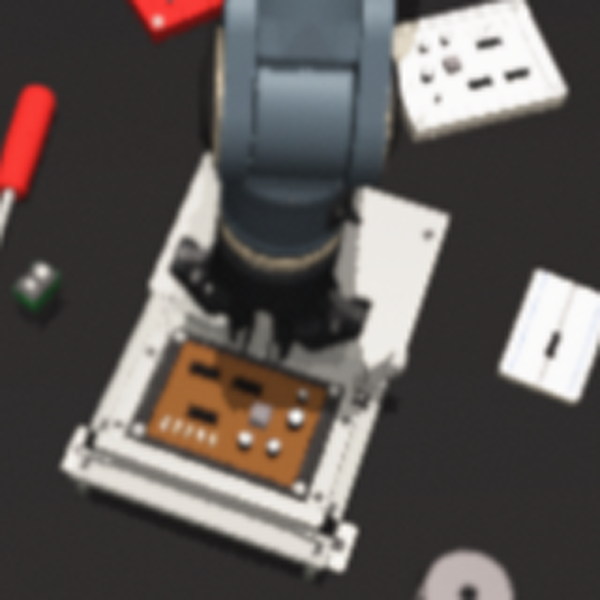

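The carrier's front edge, about (215,495), is against the stop line, and resistance rises as soon as I push further, so it's on both pads. Backing off gently, then lifting and closing the fingers for the keeper.

{"method": "drive_tool", "body": {"commands": [-0.001, 0, 0, 0, -0.002, 0, 0, 0, -0.006, 0, 0, 0, -0.012, 0, 0, 0, -0.012, 0, -0.04, 0, -0.012, 0, -0.085, 0, -0.012, 0, -0.085, 0]}}

```text
t: 14.4
tcp_pos: [0.6012, 0.1264, 0.1309]
ee_rot: [[0.985, 0.17, 0.009], [0.17, -0.985, 0.002], [0.01, -0.001, -1.0]]
force: [-0.4, -0.2, 0.6]
grip_width: 0.0149
finger_force: 0.0
```

{"method": "drive_tool", "body": {"commands": [0.01, -0.06, 0, 0, 0.01, -0.12, 0, 0, 0.01, -0.129, 0, 0, 0.01, -0.129, 0, 0], "hand": 255}}

```text
t: 14.9
tcp_pos: [0.5856, 0.2546, 0.1256]
ee_rot: [[0.985, 0.172, -0.001], [0.172, -0.985, -0.001], [-0.001, 0.001, -1.0]]
force: [0.2, -0.6, -0.5]
grip_width: -0.0003
finger_force: 0.0
```

```bash
python3 look.py 50 p8.png;  python3 -c "
from h import *
plan((19.5,128,74),(19.5,98,74))"
```

```text
board rect (jig s,y mm) ((78.14595031738281, 0.7594528198242188), (71.89112091064453, 100.81352996826172), 0.061807189136743546) [78.7  1.2]
t 14.95 now s,y,z [ 20.1 126.2 125.7] F jig [-0.5 -0.8 -0.6] grip 0.00011161938724226916
t 14.95 now s,y,z [ 20.1 126.2 125.7] F jig [-0.45 -0.85 -0.61] grip 0.00011161938724226916
(19.5, 128, 74) -> [-0.0005 -0.0019  0.0517] spin -0.0011
(19.5, 98, 74) -> [-0.0005  0.0281  0.0517] spin -0.0011
```

View pics/p8.png

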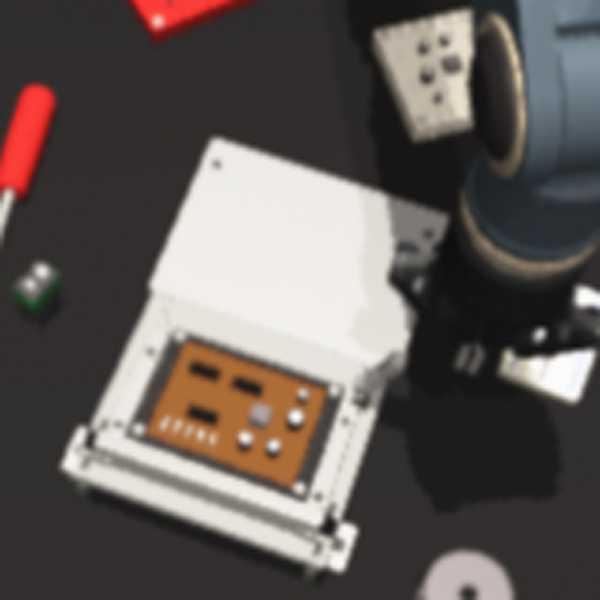

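The carrier has stayed home: its corners are at (180,337), (335,390), (300,490) and (138,430), the same as before release. The fingers hang outside the keeper, which is at (378,375). Lowering and swinging it inward.

{"method": "drive_tool", "body": {"commands": [-0.001, -0.002, 0.03, 0, -0.001, -0.002, 0.052, 0, -0.001, -0.002, 0.052, 0, -0.001, 0.002, 0.052, 0, -0.001, 0.006, 0.052, 0, -0.001, 0.01, 0.052, 0]}}

```text
t: 15.7
tcp_pos: [0.5875, 0.2438, 0.0753]
ee_rot: [[0.986, 0.169, 0.002], [0.169, -0.986, 0.0], [0.002, -0.0, -1.0]]
force: [0.3, 0.7, 0.4]
grip_width: 0.0003
finger_force: 0.0
```

{"method": "drive_tool", "body": {"commands": [0, 0.003, 0, 0, 0, 0.006, 0, 0, 0, 0.009, 0, 0, 0, 0.012, 0, 0, 0, 0.015, 0, 0, 0, 0.018, 0, 0]}}

```text
t: 16.45
tcp_pos: [0.59, 0.2271, 0.0747]
ee_rot: [[0.985, 0.171, 0.001], [0.171, -0.985, 0.001], [0.001, -0.001, -1.0]]
force: [-0.6, 1.9, 0.8]
grip_width: 0.0003
finger_force: 0.7
```

```bash
python3 -c "
from h import *
plan((19.5,90,74),(19.5,74.5,74),(19.5,66.5,73),(19.5,58.5,70),(19.5,50.5,64.5),(19.5,44.5,60))"
```

```text
t 16.45 now s,y,z [ 19.4 100.2  74.7] F jig [-0.25  2.01  0.75] grip 0.00029698563136159754
(19.5, 90, 74) -> [0.0001 0.0102 0.0007] spin 0.0004
(19.5, 74.5, 74) -> [0.0001 0.0257 0.0007] spin 0.0004
(19.5, 66.5, 73) -> [0.0001 0.0337 0.0017] spin 0.0004
(19.5, 58.5, 70) -> [0.0001 0.0417 0.0047] spin 0.0004
(19.5, 50.5, 64.5) -> [0.0001 0.0497 0.0102] spin 0.0004
(19.5, 44.5, 60) -> [0.0001 0.0557 0.0147] spin 0.0004
```

{"method": "drive_tool", "body": {"commands": [0, 0.003, 0, 0, 0, 0.006, 0, 0, 0, 0.009, 0, 0, 0, 0.012, 0, 0, 0, 0.015, 0, 0, 0, 0.018, 0, 0, 0, 0.021, 0, 0, 0, 0.024, 0, 0]}}

```text
t: 17.45
tcp_pos: [0.594, 0.2027, 0.0743]
ee_rot: [[0.985, 0.17, -0.0], [0.17, -0.985, -0.0], [-0.0, 0.0, -1.0]]
force: [0.3, 0.7, 0.1]
grip_width: 0.0002
finger_force: 0.3
```

```bash
python3 look.py 50 p9.png
```

```text
board rect (jig s,y mm) ((78.14595031738281, 0.7594528198242188), (71.89112091064453, 100.81352996826172), 0.061807189136743546) [78.7  1.2]
t 17.5 now s,y,z [19.2 74.9 74.4] F jig [ 0.5  0.6 -0.2] grip 3.3617265603431616e-05
```

View pics/p9.png

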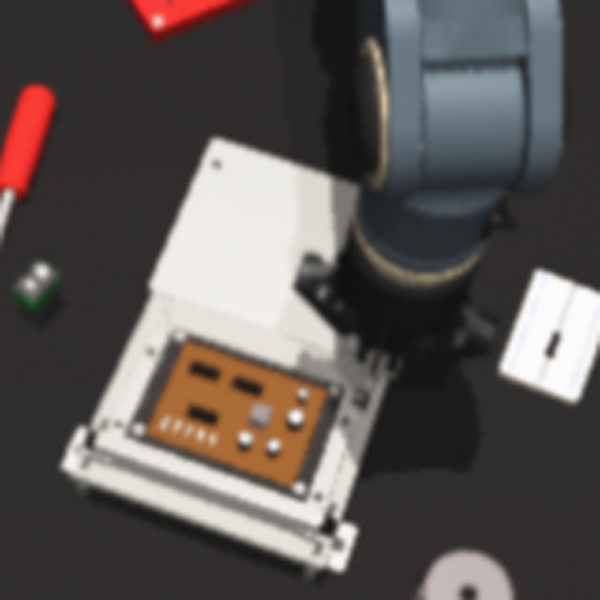

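The keeper now leans inward, its bar at about (330,362) ahead of the fingers, and the carrier hasn't moved. Continuing over and down.

{"method": "drive_tool", "body": {"commands": [0, 0.004, 0, 0, 0, 0.008, 0.001, 0, 0, 0.012, 0.003, 0, 0, 0.016, 0.0045, 0, 0, 0.02, 0.007, 0, 0, 0.024, 0.0095, 0, 0, 0.028, 0.012, 0, 0, 0.031, 0.0145, 0]}}

```text
t: 18.5
tcp_pos: [0.5994, 0.1719, 0.0597]
ee_rot: [[0.986, 0.17, -0.0], [0.17, -0.986, -0.0], [-0.0, 0.0, -1.0]]
force: [-0.5, 1.1, -0.2]
grip_width: -0.0
finger_force: 0.6
```

```bash
python3 -c "
from h import *
plan((19.5,42.5,60),(19.5,42.5,54),(19.5,42.5,51))"
```

```text
t 18.5 now s,y,z [19.2 44.2 59.7] F jig [-0.32  1.18 -0.18] grip -4.622580500583896e-05
(19.5, 42.5, 60) -> [ 0.0003  0.0017 -0.0003] spin -0.0006
(19.5, 42.5, 54) -> [0.0003 0.0017 0.0057] spin -0.0006
(19.5, 42.5, 51) -> [0.0003 0.0017 0.0087] spin -0.0006
```

{"method": "drive_tool", "body": {"commands": [0, 0.001, 0.001, 0, 0, 0.0015, 0.002, 0, 0, 0.0015, 0.003, 0, 0, 0.0015, 0.004, 0, 0, 0.0015, 0.005, 0, 0, 0.0015, 0.006, 0]}}

```text
t: 19.25
tcp_pos: [0.5996, 0.1705, 0.0538]
ee_rot: [[0.985, 0.17, -0.0], [0.17, -0.985, -0.0], [-0.0, 0.0, -1.0]]
force: [-0.4, -0.4, 0.0]
grip_width: -0.0003
finger_force: 0.3
```

{"method": "drive_tool", "body": {"commands": [0, 0, 0.0005, 0, 0, 0, 0.001, 0]}}

```text
t: 19.5
tcp_pos: [0.5996, 0.1707, 0.0529]
ee_rot: [[0.985, 0.17, -0.0], [0.17, -0.985, -0.0], [-0.0, 0.0, -1.0]]
force: [-0.1, 0.5, 0.0]
grip_width: -0.0001
finger_force: 0.3
```

{"method": "drive_tool", "body": {"commands": [0, 0, 0.0005, 0, 0, 0, 0.001, 0]}}

```text
t: 19.75
tcp_pos: [0.5996, 0.1708, 0.0519]
ee_rot: [[0.985, 0.17, 0.0], [0.17, -0.985, -0.0], [0.0, 0.0, -1.0]]
force: [-0.0, 0.2, 0.3]
grip_width: -0.0003
finger_force: 0.3
```

{"method": "drive_tool", "body": {"commands": [0, 0, 0.0005, 0, 0, 0, 0.001, 0]}}

```text
t: 20.0
tcp_pos: [0.5996, 0.1708, 0.0509]
ee_rot: [[0.985, 0.17, 0.0], [0.17, -0.985, -0.0], [0.0, 0.0, -1.0]]
force: [-0.0, -0.4, 0.8]
grip_width: 0.0002
finger_force: 0.3
```

{"method": "drive_tool", "body": {"commands": [0, 0, 0.0005, 0, 0, 0, 0.001, 0]}}

```text
t: 20.25
tcp_pos: [0.5997, 0.1709, 0.05]
ee_rot: [[0.985, 0.17, 0.0], [0.17, -0.985, 0.0], [0.0, 0.0, -1.0]]
force: [-0.6, -1.1, 2.2]
grip_width: -0.0001
finger_force: 1.2
```

{"method": "drive_tool", "body": {"commands": [0, 0, 0.0004, 0, 0, 0, 0.0006, 0, 0, 0, 0.0006, 0]}}

```text
t: 20.62
tcp_pos: [0.5998, 0.1708, 0.0498]
ee_rot: [[0.985, 0.17, 0.001], [0.17, -0.985, -0.0], [0.0, 0.0, -1.0]]
force: [-1.6, -0.9, 5.1]
grip_width: -0.0001
finger_force: 2.6
```

Firm stop at the expected flat height. Lifting clear and checking.

{"method": "drive_tool", "body": {"commands": [0, 0, -0.002, 0, 0, 0, -0.01, 0, 0, 0, -0.06, 0, 0, 0, -0.12, 0, -0.05, 0.05, -0.15, 0, -0.1, 0.1, -0.15, 0, -0.1, 0.16, -0.15, 0, -0.1, 0.16, -0.15, 0]}}

```text
t: 21.62
tcp_pos: [0.5276, -0.0088, 0.1998]
ee_rot: [[0.987, 0.163, 0.0], [0.163, -0.987, -0.002], [0.0, 0.002, -1.0]]
force: [0.5, -0.4, 0.4]
grip_width: -0.0001
finger_force: 0.0
```

```bash
python3 look.py 50; python3 - <<'E'
from h import *
c=eyes.camera("scene"); t=eyes.camera("top")
a=cv2.resize(c["color"][220:330,250:360],(400,400),interpolation=cv2.INTER_CUBIC)
b=cv2.resize(t["color"][130:240,200:310],(400,400),interpolation=cv2.INTER_CUBIC)
cv2.imwrite("pics/p10.png",np.hstack([a,b])[:,:,::-1])
E
```

```text
board rect (jig s,y mm) ((78.14578247070312, 0.9135589599609375), (71.89112091064453, 101.12174224853516), 0.061807189136743546) [78.8  1.2]
t 21.675 now s,y,z [ -81.9 -121.4  199.7] F jig [-0.4 -1.2  0.1] grip -9.354416069503508e-05
```

View pics/p10.png

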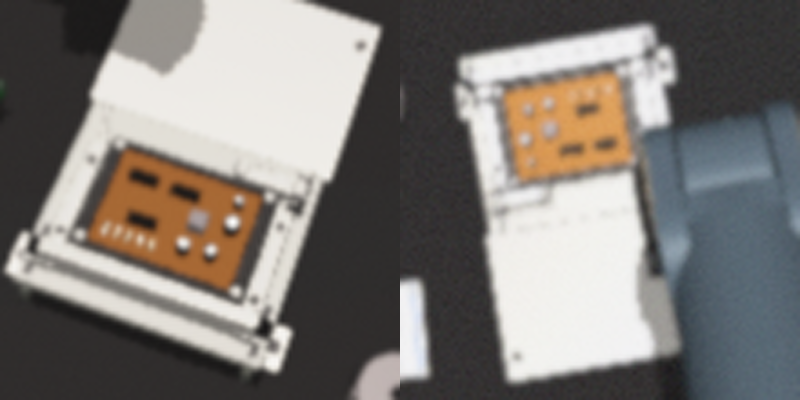

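The final view shows the keeper lying flat across the slide right behind the carrier, at (270,180) in the scene half and (520,195) in the top half. The carrier is square against the stop and the robot is clear.

```bash
python3 -c "
from rig import ticket; print(ticket.job_done())"
```

```text
the job is handed in; nothing more can be done
None
```

I handed the job in at about 22 s of robot time. The carrier sits square against the top stop, the keeper is folded flat behind it, and the other things on the bench were left alone. Measured tool forces stayed at about 5 N both at the stop and when the keeper went down. Seating on both pads was judged by feel and from the pictures, and no verdict came back.

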